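# Sweep the tartlet tins off the board into the wash-up pan

## Robot

A 7-joint arm with a two-finger parallel gripper is mounted at the origin on the work surface. World frame = base frame: x ahead of the robot, y to its left, z up, the work surface at z = 0. Lengths are in m, angles in rad, forces in N, time in s.
With the tool pointing down it reaches from about 0.35 to 0.9 m from the base axis. Payload 7.2 kg.
Tool frame: the origin (TCP) lies between the finger pads; the fingertips stand 14 mm ahead of it and the grasp point (between the pads) lies 5 mm behind it (ctrl.tcp_to_tips is the distance from the TCP to the fingertips, in m); z points along the fingers, y is the line along which they close (so a half turn about z gives the same grasp; the last joint's range is limited). The gripper opens to 88 mm and grips with 3 to 60 N. Pads are 20 mm wide; open, the fingers measure 115 mm over their backs; the gripper's body (75 mm by 178 mm) begins 61 mm behind the grasp point.
Start: joints at [-1.286, 0.411, -0.013, 1.596, 0.006, 1.134, -0.082], TCP at [0.216, 0.587, 0.237] pointing down, gripper open.
Joint ranges: [-2.95, 2.95], [-0.29, 1.99], [-1.47, 1.44], [0.14, 2.54], [-1.03, 4.17], [0.13, 1.85], [-2.86, 2.86]. Speed limits (rad/s): [2.39, 2.39, 3.01, 3.01, 3.14, 3.14, 3.14].

## Interface

Orientations are given as a 3x3 rotation matrix whose columns are the frame's x, y, z axes.
In Python, from workcell import sense, vision, ticket, ctrl gives the robot as it stands.
- The arm moves only by the tool carry_out, never from a script. Its argument "series" is a list of rows, each a list of 3 entries, a list of its own where there are three numbers: the closure, from 0 (fully open) to 1 (shut), then the shift along the tool's x, y, z in units of 60 mm (1.0 is 60 mm), then the turn, a rotation vector about the tool's x, y, z in units of 10 degrees (1.0 is 10 degrees). In form: [[fingers, [dx, dy, dz], [ax, ay, az]], ...]. A call has 1 to 10 rows; each row shifts and turns the commanded pose from where the row before left it, along the tool's axes as they then stand; what a row does not reach is not made up. A row lasts 1/8 s, in which the tool goes at most 62.5 mm and 10.7 degrees, less where a joint would pass 70% of its speed; a pose out of reach is approached as far as the arm can. A call is refused whole if a number of a shift passes 1 or a number of a turn 1, either way. A call with a gripper value outside its range is refused whole. The fingers move at their own pace and stop on an object; "newtons" is the grip in N (left out, the last holds). Time passes only in rows, so rows that do not move let the fingers close. It gives the time, the measured TCP pose, the force, the opening and the grip force at its end, in the units of the state.
- sense(): the state, without advancing time (a new reading comes with each control period).
- vision.get_image(name): name is "scene" or "top" or "wrist"; returns the picture (400x640x3 uint8, red, green, blue); there is no depth.
- vision.camera_params(name): a dict with "fx", "fy", "cx", "cy" (pixels), "eye" and "rotation" of the camera in the world; the wrist camera has in their place "mount" (4x4, takes a point from camera to tool coordinates, whose origin is the TCP and whose axes are the flange's). Camera axes: x right, y down, z forward; pixel columns grow to the right and rows downward; lengths in m; the calibration is good to about 2 mm. The wrist camera is an equidistant fisheye: a pixel r from the principal point sees the ray r / f radians off the axis. A picture is of the moment at which its call begins: read the wrist's pose just before it. camera_params takes no time and is no camera call.
- ticket.sign_off(): hands the job in; it is judged then, once.
The state is a dict: "time": time; "joint_pos": joint angles; "qd": joint speeds; "joint_efforts": joint torques, N m; "tcp_pos": TCP position; "ee_rot": TCP orientation; "wrist_force": force on the tool from outside, world axes, zero at the start; "moment": the same for the moment, N m; "grip_width": finger opening in m; "gripper_force": force on a finger pad.
Only numpy, scipy, OpenCV 4.12 (cv2) and the standard library are available. Lean on these libraries where they do the work, as an engineer would, in place of code of your own. Each camera call takes 0.05 s, during which the arm holds its last target. There are 200 camera calls.

## Task

Clear the used tartlet tins off the wooden board: with the closed fingers, sweep all three sideways over the board's edge into the wash-up pan standing against it, not onto the wire cooling rack on the other side. Push them only, do not pick any up, and leave the small white beaker standing where it is on the board.

Things in the scene. Friction and masses are not known exactly. Their poses are not given: they have to be found in the camera images.
- board: fixed flat wooden board, 270 mm (its x) by 300 mm (its y) and 30 mm thick, so its top is 30 mm above the table. Origin: centre of its underside, on the table; its +y and -y edges are 150 mm from the origin. The tins and the beaker stand on it, side by side across its x (each in a strip of its own, centres at least 55 mm apart in the board's x), so a straight sweep along its y meets only one of them.
- pan: fixed open wash-up pan of dark steel with a solid floor, 310 mm (its x) by 150 mm (its y), walls 3 mm thick and 24 mm high, floor 3 mm thick: its rim is 6 mm below the board's top. Origin: centre of its underside, on the table; axes parallel to the board's. It stands against the board's +y or -y edge, with a gap of 2 to 5 mm between.
- rack: fixed empty wire cooling rack of bright steel, 310 mm by 150 mm, 21 mm high, against the board's other y edge. Origin: its centre, on the table.
- tin1_center (a point): small aluminium tartlet tin lying upside down on the board: a round tapered button, 49 mm across at the bottom rim, 39 mm at the closed top, 20 mm high, about 45 g, slides freely. The point is its centre, 10 mm above its underside. The three tins are alike.
- tin2_center (a point): small aluminium tartlet tin lying upside down on the board: a round tapered button, 49 mm across at the bottom rim, 39 mm at the closed top, 20 mm high, about 45 g, slides freely. The point is its centre, 10 mm above its underside. The three tins are alike.
- tin3_center (a point): small aluminium tartlet tin lying upside down on the board: a round tapered button, 49 mm across at the bottom rim, 39 mm at the closed top, 20 mm high, about 45 g, slides freely. The point is its centre, 10 mm above its underside. The three tins are alike.
- beaker_center (a point): small open white plastic measuring beaker (a plain cup without handle) standing upright on the board, 40 mm across at the rim, 55 mm high, about 90 g. The point is its centre, half-way up. To be left alone.

How it is judged:
By the outcome, as a careful person would: the job done as asked, in the order asked, and still so for the second after the job is handed in, with the robot touching nothing.
It also fails if it takes over 51 s, if anything falls off the work surface, if the arm or the gripper's body presses on something with over 40 N, if the wrist force passes 120 N, or if a joint passes its speed limit or range.

## Working session

There is one attempt and no reset: what is moved stays moved. The work goes in short steps, Python scripts to look and compute and a tool call to move; the robot and the scene stay as the last step left them, time stands still between calls to the robot, and variables do not carry over. Pictures are saved under pics/ and viewed, at most 10 in all, crops included, and the job is handed in when it is done.

Besides the shell and the picture viewer there is one more tool, called after ">>>" as a command line: name --argument value ..., lists and objects as JSON in quotes. carry_out: Moves the arm, as the interface text tells. Its arguments: {"type":"object","properties":{"series":{"type":"array","items":{"type":"array"}},"newtons":{"type":"number"}},"required":["series"]}

```bash
mkdir -p pics; python3 - <<'E'
from workcell import sense, vision, ticket, ctrl
import cv2,numpy as np
np.set_printoptions(precision=4,suppress=True)
for n in("top","scene"):
    cv2.imwrite(f"pics/{n}1.png",vision.get_image(n)[:,:,::-1]); print(vision.camera_params(n))
s=sense(); print(s["time"],s["tcp_pos"],s["ee_rot"],s["grip_width"],ctrl.tcp_to_tips)
E
```

```text
{'fx': 382.71586896955756, 'fy': 382.71586896955756, 'cx': 319.2241864506315, 'cy': 204.97785008704787, 'eye': array([0.5273, 0.0128, 0.7742]), 'rotation': array([[-0.0175, -0.999 ,  0.0403],
       [-0.9997,  0.0168, -0.0197],
       [ 0.019 , -0.0406, -0.999 ]])}
{'fx': 430.9612282351099, 'fy': 430.9612282351099, 'cx': 317.8692912587753, 'cy': 199.8476448178586, 'eye': array([ 0.9639, -0.234 ,  0.7315]), 'rotation': array([[ 0.5159,  0.7068, -0.4841],
       [ 0.8567, -0.4302,  0.2848],
       [-0.007 , -0.5616, -0.8274]])}
0.1 [0.2158 0.5861 0.2359] [[-0.9384  0.3455 -0.0004]
 [ 0.3455  0.9384 -0.0014]
 [-0.0001 -0.0014 -1.    ]] 0.0875280034236437 0.014
```

View pics/top1.png

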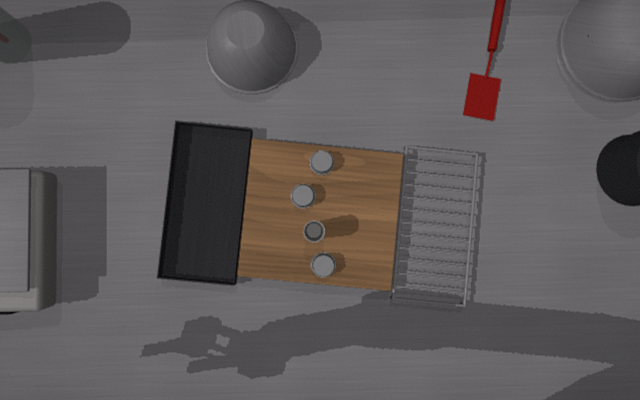

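View pics/scene1.png

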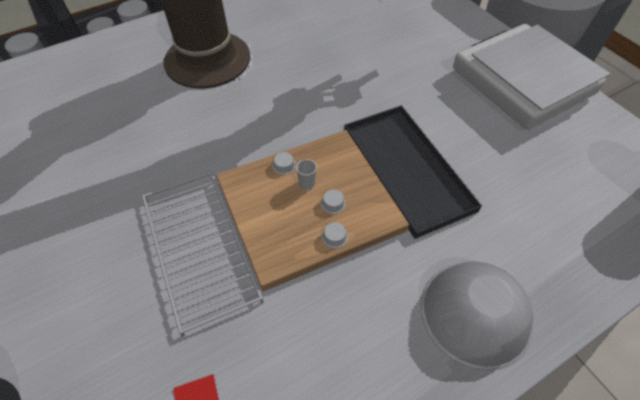

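The top view shows the pan on the left (world +y) and the rack on the right. The tins are near (321,161), (302,195) and (323,265), with the beaker at (314,231) between the last two.

```bash
cat > h.py <<'E'
import numpy as np
from workcell import vision
np.set_printoptions(precision=4,suppress=True)
def pt(n,u,v,z):
    c=vision.camera_params(n); d=c["rotation"]@np.array([(u-c["cx"])/c["fx"],(v-c["cy"])/c["fy"],1.])
    e=np.array(c["eye"]); return e+d*(z-e[2])/d[2]
E
python3 - <<'E'
from h import *
import cv2
im=cv2.imread("pics/top1.png")[125:300,220:420]
cv2.imwrite("pics/crop1.png",cv2.resize(im,None,fx=3.4,fy=3.4,interpolation=cv2.INTER_CUBIC))
C=[pt("top",u,v,.03)[:2] for u,v in[(253,139),(404,152),(392,290),(238,276)]]
print("corners",np.array(C),[np.linalg.norm(C[i]-C[i-1]) for i in range(4)])
ctr=np.mean(C,0); ey=(C[0]+C[3]-C[1]-C[2]);ey/=np.linalg.norm(ey); ex=np.array([ey[1],-ey[0]])
print(ctr,ex,ey)
for n,u,v,z in[("t1",321,161,.05),("t2",302,195,.05),("t3",323,265,.05),("bk",314,231,.085),("panfar",176,122,.024),("panfar2",159,278,.024)]:
    p=pt("top",u,v,z)[:2]; print(n,p,"board",(p-ctr)@ex,(p-ctr)@ey)
for n,u,v,z in[("t1",336,229,.05),("t2",334,195,.05),("t3",284,157,.05),("bk",307,165,.085)]:
    p=pt("scene",u,v,z)[:2]; print("scene",n,p,"board",(p-ctr)@ex,(p-ctr)@ey)
E
```

```text
corners [[ 0.6885  0.1252]
 [ 0.6587 -0.1704]
 [ 0.3902 -0.14  ]
 [ 0.4232  0.1568]] [np.float64(0.2671715421320539), np.float64(0.2971188346776963), np.float64(0.270232105084963), np.float64(0.2985422931839337)]
[ 0.5402 -0.0071] [ 0.9944 -0.1052] [0.1052 0.9944]
t1 [ 0.6402 -0.0064] board 0.09942340168592224 0.01124098098688976
t2 [0.576  0.0308] board 0.03163217262004765 0.04142637548057172
t3 [ 0.4433 -0.0067] board -0.09634899503124744 -0.009754545501503177
bk [0.5085 0.0094] board -0.0332577322300257 0.013038306884486105
panfar [0.7255 0.2766] board 0.15443971977259782 0.3016423447697356
panfar2 [0.4216 0.31  ] board -0.15128347736630574 0.3028322806485586
scene t1 [ 0.6376 -0.0044] board 0.0965769671296047 0.012956925421653947
scene t2 [0.5717 0.0329] board 0.02714714184519194 0.04307658417473076
scene t3 [ 0.4381 -0.004 ] board -0.101821132770813 -0.007680532076206297
scene bk [0.5056 0.0124] board -0.03640972187081935 0.0157120474437457
```

View pics/crop1.png

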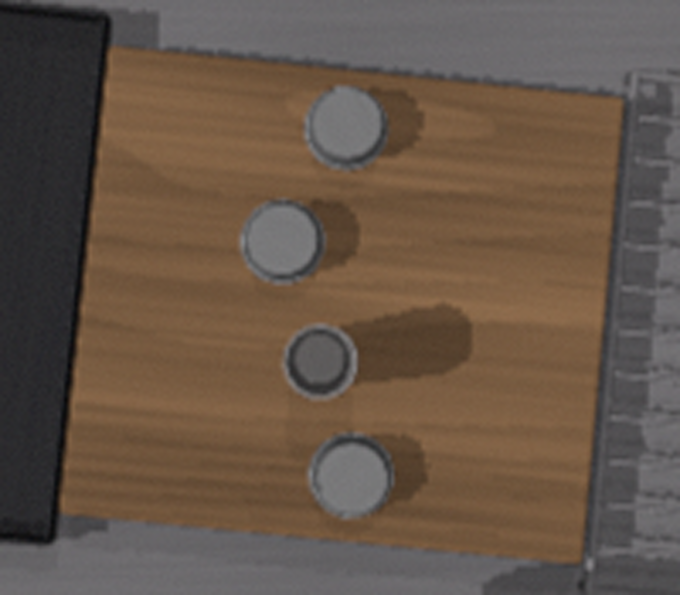

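>>> carry_out --series '[[1,[0,0,0],[0,0,-0.7]],[1,[0,0,0],[0,0,-0.72]],[1,[-0.4,-0.55,0],[0,0,0]],[1,[-0.4,-0.55,0],[0,0,0]],[1,[-0.4,-0.55,0],[0,0,0]],[1,[-0.4,-0.55,0],[0,0,0]],[1,[-0.4,-0.55,0],[0,0,0]],[1,[-0.4,-0.55,0],[0,0,0]],[1,[-0.4,-0.55,0],[0,0,0]],[1,[-0.4,-0.55,0],[0,0,0]]]' --newtons 20

```text
time: 1.35
tcp_pos: [0.3797, 0.3025, 0.2365]
ee_rot: [[-0.995, 0.105, -0.0], [0.105, 0.995, -0.0], [0.0, -0.0, -1.0]]
wrist_force: [-0.2, 0.4, 1.3]
grip_width: 0.0005
gripper_force: 0.0
```

>>> carry_out --series '[[1,[-0.41,-0.6,0],[0,0,0]],[1,[-0.41,-0.6,0],[0,0,0]],[1,[-0.41,-0.6,0],[0,0,0]],[1,[-0.41,-0.6,0],[0,0,0]],[1,[-0.41,-0.6,0],[0,0,0]],[1,[-0.41,-0.6,0],[0,0,0]],[1,[-0.41,-0.6,0],[0,0,0]],[1,[-0.41,-0.6,0],[0,0,0]],[1,[-0.41,-0.6,0],[0,0,0]],[1,[0,0,0],[0,0,0]]]'

```text
time: 2.6
tcp_pos: [0.566, -0.0454, 0.2362]
ee_rot: [[-0.994, 0.11, -0.0], [0.11, 0.994, -0.002], [0.0, -0.002, -1.0]]
wrist_force: [-0.4, -0.3, 0.6]
grip_width: 0.0007
gripper_force: 0.0
```

```bash
cat >> h.py <<'E'
from workcell import sense
ctr=np.array([.5402,-.0071]); ey=np.array([.1052,.9944]); ex=np.array([.9944,-.1052])
def go(bx,by,z):
    s=sense(); p=np.array(s["tcp_pos"]); R=np.array(s["ee_rot"])
    t=np.r_[ctr+bx*ex+by*ey,z]; d=p[:2]-ctr
    print("t",s["time"],"p",p,"board",d@ex,d@ey,"units",R.T@(t-p)/.06,"yaw y",np.degrees(np.arctan2(R[1,1],R[0,1])),"Rz",R[:,2],"F",np.array(s["wrist_force"]),s["grip_width"])
E
python3 -c "
from h import *
go(.0295,-.035,.048)"
```

```text
t 2.6 p [ 0.566  -0.0454  0.2362] board 0.029657481871590306 -0.03533982085560368 units [0.0021 0.0117 3.1363] yaw y 83.68153938067763 Rz [-0.0004 -0.0019 -1.    ] F [-0.4265 -0.3113  0.6315] 0.000657508158219167
```

>>> carry_out --series '[[1,[0,0,0.5],[0,0,0]],[1,[0,0,0.5],[0,0,0]],[1,[0,0,0.5],[0,0,0]],[1,[0,0,0.5],[0,0,0]],[1,[0,0,0.5],[0,0,0]],[1,[0,0,0.4],[0,0,0]],[1,[0,0,0.2],[0,0,0]],[1,[0,0,0],[0,0,0]]]'

```text
time: 3.6
tcp_pos: [0.5649, -0.041, 0.0501]
ee_rot: [[-0.995, 0.104, -0.002], [0.104, 0.995, 0.0], [0.002, 0.0, -1.0]]
wrist_force: [-0.4, 0.5, -0.2]
grip_width: 0.0004
gripper_force: 0.0
```

```bash
python3 - <<'E'
from h import *
import cv2
go(.0295,.17,.048)
a=vision.get_image("wrist")[:,:,::-1]; b=vision.get_image("scene")[100:260,200:440,::-1]
a=cv2.resize(a,(400,250)); b=cv2.resize(b,(375,250))
cv2.imwrite("pics/p2.png",np.hstack([a,b]))
E
```

```text
t 3.6 p [ 0.5649 -0.041   0.0501] board 0.02813588316663245 -0.031081326662129392 units [-0.0262  3.3512  0.0353] yaw y 84.02052900252457 Rz [-0.0015  0.0002 -1.    ] F [-0.3701  0.5031 -0.2306] 0.00035213203293345014
```

View pics/p2.png

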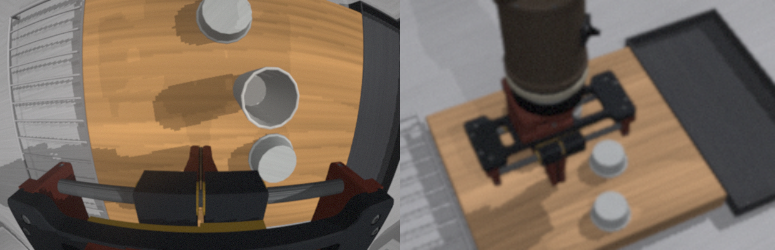

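The fingers are behind tin 2 (wrist view: fingers at (200,165), tin at (273,160)), lined up with the pan. I'll push it part-way, then check.

>>> carry_out --series '[[1,[0,0.3,0.02],[0,0,0]],[1,[0,0.2,0],[0,0,0]],[1,[0,0.2,0],[0,0,0]],[1,[0,0.2,0],[0,0,0]],[1,[0,0.2,0],[0,0,0]],[1,[0,0.2,0],[0,0,0]],[1,[0,0.2,0],[0,0,0]],[1,[0,0.2,0],[0,0,0]],[1,[0,0.2,0],[0,0,0]],[1,[0,0,0],[0,0,0]]]'

```text
time: 4.95
tcp_pos: [0.5774, 0.0734, 0.0493]
ee_rot: [[-0.995, 0.103, -0.0], [0.103, 0.995, 0.001], [0.0, 0.001, -1.0]]
wrist_force: [0.2, -0.2, -0.6]
grip_width: 0.0004
gripper_force: 0.0
```

```bash
python3 - <<'E'
from h import *
import cv2
go(.0295,.18,.048)
a=vision.get_image("wrist")[:,:,::-1]; b=vision.get_image("scene")[100:260,200:440,::-1]
a=cv2.resize(a,(400,250)); b=cv2.resize(b,(375,250))
cv2.imwrite("pics/p3.png",np.hstack([a,b]))
E
```

```text
t 4.95 p [0.5774 0.0734 0.0493] board 0.028512655046805013 0.08400489596925557 units [-0.0203  1.5996  0.0225] yaw y 84.09863282938862 Rz [-0.0002  0.0006 -1.    ] F [ 0.18   -0.1849 -0.5879] 0.000422906146333898
```

View pics/p3.png

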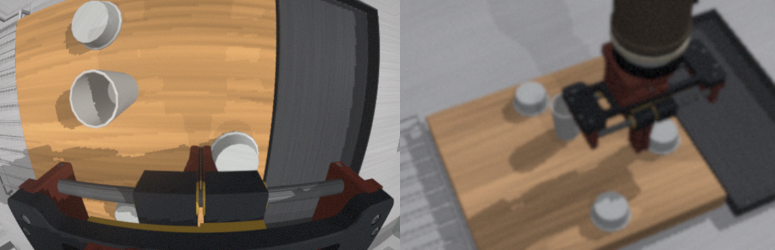

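Tin 2 is in front of the fingers, centred, near the pan edge. I'll push it over and lift.

>>> carry_out --series '[[1,[0,0.2,0],[0,0,0]],[1,[0,0.2,0],[0,0,0]],[1,[0,0.2,0],[0,0,0]],[1,[0,0.2,0],[0,0,0]],[1,[0,0.2,0],[0,0,0]],[1,[0,0.2,0],[0,0,0]],[1,[0,0.2,0],[0,0,0]],[1,[0,0.2,0],[0,0,0]],[1,[0,0,0],[0,0,0]],[1,[0,0,0],[0,0,0]]]'

```text
time: 6.3
tcp_pos: [0.5874, 0.1669, 0.0494]
ee_rot: [[-0.994, 0.105, -0.0], [0.105, 0.994, -0.0], [0.0, -0.0, -1.0]]
wrist_force: [0.0, -0.3, -0.6]
grip_width: 0.0003
gripper_force: 0.0
```

>>> carry_out --series '[[1,[0,0,-0.5],[0,0,0]],[1,[0,0,-0.8],[0,0,0]],[1,[0,0,-0.5],[0,0,0]],[1,[0,0,0],[0,0,0]]]'

```text
time: 6.8
tcp_pos: [0.589, 0.1669, 0.1601]
ee_rot: [[-0.994, 0.106, 0.004], [0.106, 0.994, 0.002], [-0.004, 0.002, -1.0]]
wrist_force: [-0.9, -0.1, 0.8]
grip_width: 0.0007
gripper_force: 0.0
```

```bash
python3 - <<'E'
from h import *
import cv2
go(.098,-.07,.155)
a=vision.get_image("wrist")[:,:,::-1]; b=vision.get_image("scene")[80:260,200:500,::-1]
a=cv2.resize(a,(400,250)); b=cv2.resize(b,(400,250))
cv2.imwrite("pics/p4.png",np.hstack([a,b]))
E
```

```text
t 6.8 p [0.589  0.1669 0.1601] board 0.03024530838579291 0.1781879297112954 units [-1.1316 -4.136   0.0801] yaw y 83.92226536709347 Rz [ 0.0045  0.0018 -1.    ] F [-0.8821 -0.1128  0.8035] 0.0006868814548848111
```

View pics/p4.png

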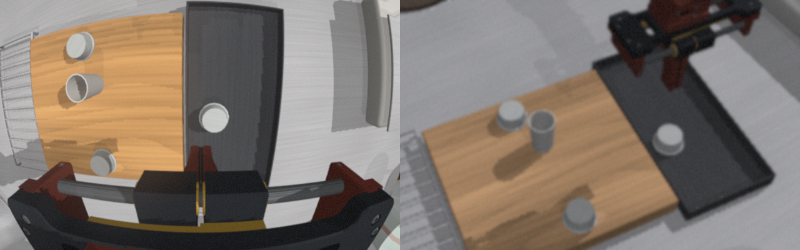

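Tin 2 lies flat in the pan at (213,117) and the beaker hasn't moved. Tin 1 is next.

>>> carry_out --series '[[1,[-0.14,-0.5,0],[0,0,0]],[1,[-0.14,-0.5,0],[0,0,0]],[1,[-0.14,-0.5,0],[0,0,0]],[1,[-0.14,-0.5,0],[0,0,0]],[1,[-0.14,-0.5,0],[0,0,0]],[1,[-0.14,-0.5,0],[0,0,0]],[1,[-0.14,-0.5,0],[0,0,0]],[1,[-0.15,-0.6,0],[0,0,0]],[1,[0,0,0],[0,0,0]]]'

```text
time: 8.02
tcp_pos: [0.628, -0.0888, 0.1557]
ee_rot: [[-0.994, 0.11, -0.003], [0.11, 0.994, -0.002], [0.002, -0.002, -1.0]]
wrist_force: [-0.9, 0.0, -0.2]
grip_width: 0.0002
gripper_force: 0.0
```

>>> carry_out --series '[[1,[0,0,0.5],[0,0,0]],[1,[0,0,0.5],[0,0,0]],[1,[0,0,0.5],[0,0,0]],[1,[0,0,0.3],[0,0,0]],[1,[0,0,0],[0,0,0]],[1,[0,0,0],[0,0,0]]]'

```text
time: 8.78
tcp_pos: [0.6297, -0.0845, 0.0502]
ee_rot: [[-0.995, 0.105, 0.001], [0.105, 0.995, -0.0], [-0.001, 0.0, -1.0]]
wrist_force: [-0.1, -0.6, -0.8]
grip_width: 0.0001
gripper_force: 0.0
```

```bash
python3 -c "
from h import *
go(.098,.178,.049)"
```

```text
t 8.775 p [ 0.6297 -0.0845  0.0502] board 0.09716873384406673 -0.06750671389692854 units [-0.0158  4.0917  0.02  ] yaw y 83.99069409948393 Rz [ 0.001  -0.0001 -1.    ] F [-0.0934 -0.637  -0.7959] 7.395791006396585e-05
```

>>> carry_out --series '[[1,[-0.02,0.3,0.02],[0,0,0]],[1,[0,0.25,0],[0,0,0]],[1,[0,0.2,0],[0,0,0]],[1,[0,0.2,0],[0,0,0]],[1,[0,0.2,0],[0,0,0]],[1,[0,0.2,0],[0,0,0]],[1,[0,0.2,0],[0,0,0]],[1,[0,0.2,0],[0,0,0]],[1,[0,0.2,0],[0,0,0]],[1,[0,0.2,0],[0,0,0]]]'

```text
time: 10.02
tcp_pos: [0.6439, 0.0445, 0.0482]
ee_rot: [[-0.994, 0.105, -0.0], [0.105, 0.994, 0.0], [0.0, 0.0, -1.0]]
wrist_force: [-0.3, -1.4, 0.3]
grip_width: 0.0008
gripper_force: 0.5
```

```bash
python3 - <<'E'
from h import *
import cv2
go(.098,.178,.049)
a=vision.get_image("wrist")[:,:,::-1]; b=vision.get_image("scene")[80:260,200:500,::-1]
a=cv2.resize(a,(400,250)); b=cv2.resize(b,(400,250))
cv2.imwrite("pics/p5.png",np.hstack([a,b]))
E
```

```text
t 10.025 p [0.6439 0.0445 0.0482] board 0.09769417432273511 0.0622054375666316 units [-0.0057  1.9297 -0.0131] yaw y 83.98298211660823 Rz [-0.0001  0.     -1.    ] F [-0.2887 -1.3796  0.3325] 0.0008115154832058153
```

View pics/p5.png

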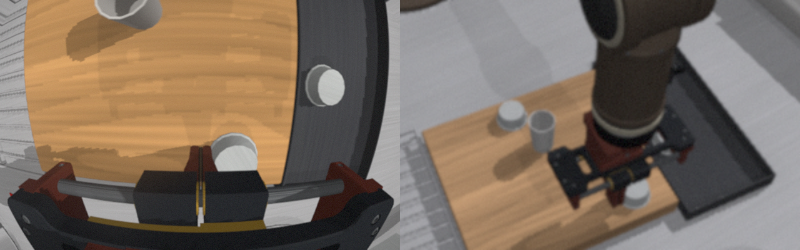

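Tin 1 is against the finger, centred at (235,153), the same as the first push. I'll push it over the edge.

>>> carry_out --series '[[1,[0,0.2,0],[0,0,0]],[1,[0,0.2,0],[0,0,0]],[1,[0,0.2,0],[0,0,0]],[1,[0,0.2,0],[0,0,0]],[1,[0,0.2,0],[0,0,0]],[1,[0,0.2,0],[0,0,0]],[1,[0,0.2,0],[0,0,0]],[1,[0,0.2,0],[0,0,0]],[1,[0,0.2,0],[0,0,0]],[1,[0,0.13,0],[0,0,0]]]'

```text
time: 11.38
tcp_pos: [0.656, 0.1599, 0.0481]
ee_rot: [[-0.995, 0.104, -0.0], [0.104, 0.995, 0.0], [0.0, 0.0, -1.0]]
wrist_force: [1.2, -1.1, 0.1]
grip_width: 0.0007
gripper_force: 0.2
```

>>> carry_out --series '[[1,[0,0,0],[0,0,0]],[1,[0,0,0],[0,0,0]],[1,[0,0,-0.5],[0,0,0]],[1,[0,0,-0.8],[0,0,0]],[1,[0,0,-0.7],[0,0,0]],[1,[0,0,0],[0,0,0]]]'

```text
time: 12.12
tcp_pos: [0.6582, 0.1583, 0.1724]
ee_rot: [[-0.994, 0.106, 0.007], [0.106, 0.994, 0.002], [-0.006, 0.003, -1.0]]
wrist_force: [0.7, 0.3, -1.2]
grip_width: 0.0001
gripper_force: 0.0
```

```bash
python3 - <<'E'
from h import *
import cv2
go(-.1,-.085,.17)
a=vision.get_image("wrist")[:,:,::-1]; b=vision.get_image("scene")[80:260,200:500,::-1]
a=cv2.resize(a,(400,250)); b=cv2.resize(b,(400,250))
cv2.imwrite("pics/p6.png",np.hstack([a,b]))
E
```

```text
t 12.125 p [0.6582 0.1583 0.1724] board 0.09993300714627217 0.17693604808420746 units [ 3.329  -4.3683  0.0078] yaw y 83.91744993753159 Rz [ 0.0065  0.002  -1.    ] F [ 0.7287  0.3101 -1.2103] 0.0001307645434141255
```

View pics/p6.png

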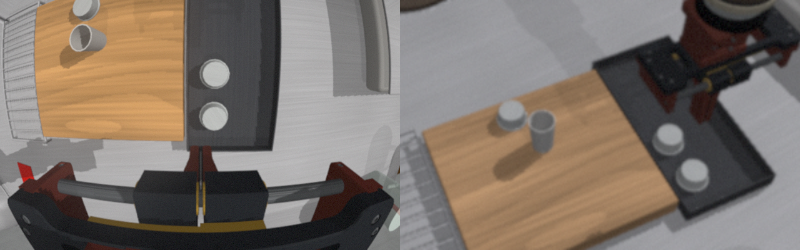

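Two tins are in the pan, and tin 3 and the beaker stand as before. Tin 3 is next.

>>> carry_out --series '[[1,[0.4,-0.5,0],[0,0,0]],[1,[0.4,-0.5,0],[0,0,0]],[1,[0.4,-0.5,0],[0,0,0]],[1,[0.4,-0.5,0],[0,0,0]],[1,[0.4,-0.5,0],[0,0,0]],[1,[0.4,-0.5,0],[0,0,0]],[1,[0.4,-0.5,0],[0,0,0]],[1,[0.4,-0.5,0],[0,0,0]],[1,[0.13,-0.37,0],[0,0,0]],[1,[0,0,0],[0,0,0]]]'

```text
time: 13.48
tcp_pos: [0.4283, -0.0821, 0.1674]
ee_rot: [[-0.994, 0.108, -0.002], [0.108, 0.994, -0.0], [0.002, -0.0, -1.0]]
wrist_force: [0.6, 1.0, 0.3]
grip_width: 0.0005
gripper_force: 0.0
```

```bash
python3 -c "
from h import *
go(-.1,-.085,.049)"
```

```text
t 13.475 p [ 0.4283 -0.0821  0.1674] board -0.1033401272546362 -0.08639653617022426 units [-0.0596  0.0241  1.9732] yaw y 83.80944481281239 Rz [-0.0019 -0.0001 -1.    ] F [0.5673 1.0341 0.273 ] 0.0005034326087125816
```

>>> carry_out --series '[[1,[-0.05,0,0.5],[0,0,0]],[1,[0,0,0.5],[0,0,0]],[1,[0,0,0.5],[0,0,0]],[1,[0,0,0.45],[0,0,0]],[1,[0,0,0],[0,0,0]],[1,[0,0,0],[0,0,0]]]'

```text
time: 14.22
tcp_pos: [0.4331, -0.081, 0.0515]
ee_rot: [[-0.995, 0.105, -0.0], [0.105, 0.995, -0.0], [0.0, -0.0, -1.0]]
wrist_force: [-0.2, -0.1, -0.4]
grip_width: 0.0005
gripper_force: 0.0
```

```bash
python3 -c "
from h import *
go(-.1,.178,.049)"
```

```text
t 14.225 p [ 0.4331 -0.081   0.0515] board -0.09870059208132488 -0.08475198287738363 units [0.0184 4.3791 0.041 ] yaw y 84.00076919556497 Rz [-0.0003 -0.     -1.    ] F [-0.1799 -0.1274 -0.4495] 0.0004596852121539387
```

>>> carry_out --series '[[1,[0.02,0.3,0.03],[0,0,0]],[1,[0,0.25,0],[0,0,0]],[1,[0,0.2,0],[0,0,0]],[1,[0,0.2,0],[0,0,0]],[1,[0,0.2,0],[0,0,0]],[1,[0,0.2,0],[0,0,0]],[1,[0,0.2,0],[0,0,0]],[1,[0,0.2,0],[0,0,0]],[1,[0,0.2,0],[0,0,0]],[1,[0,0.2,0],[0,0,0]]]'

```text
time: 15.48
tcp_pos: [0.4451, 0.048, 0.0494]
ee_rot: [[-0.995, 0.105, -0.0], [0.105, 0.995, 0.0], [0.0, 0.0, -1.0]]
wrist_force: [-0.3, -0.9, 0.9]
grip_width: 0.0003
gripper_force: 0.4
```

```bash
python3 - <<'E'
from h import *
import cv2
go(-.1,.178,.049)
a=vision.get_image("wrist")[:,:,::-1]; b=vision.get_image("scene")[80:260,200:500,::-1]
a=cv2.resize(a,(400,250)); b=cv2.resize(b,(400,250))
cv2.imwrite("pics/p7.png",np.hstack([a,b]))
E
```

```text
t 15.475 p [0.4451 0.048  0.0494] board -0.10032500916288789 0.044764949624833725 units [-0.0067  2.2204  0.0068] yaw y 83.9889416244158 Rz [-0.0001  0.     -1.    ] F [-0.2828 -0.9158  0.9128] 0.0002593209114287824
```

View pics/p7.png

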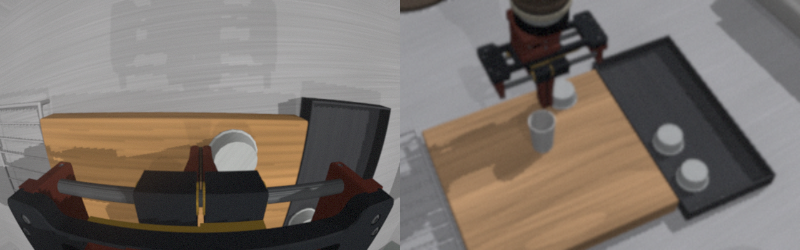

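Tin 3 is against the finger at (235,152), in the same relative place as the others, and the beaker is untouched. I'll push it over the edge.

>>> carry_out --series '[[1,[0,0.22,0],[0,0,0]],[1,[0,0.22,0],[0,0,0]],[1,[0,0.22,0],[0,0,0]],[1,[0,0.22,0],[0,0,0]],[1,[0,0.22,0],[0,0,0]],[1,[0,0.22,0],[0,0,0]],[1,[0,0.22,0],[0,0,0]],[1,[0,0.22,0],[0,0,0]],[1,[0,0.22,0],[0,0,0]],[1,[0,0.22,0],[0,0,0]]]'

```text
time: 16.82
tcp_pos: [0.459, 0.1792, 0.0494]
ee_rot: [[-0.994, 0.105, -0.0], [0.105, 0.994, -0.0], [0.0, -0.0, -1.0]]
wrist_force: [0.2, -0.1, -0.2]
grip_width: 0.0006
gripper_force: 0.3
```

>>> carry_out --series '[[1,[0,0,0],[0,0,0]],[1,[0,0,0],[0,0,0]],[1,[0,0,-0.5],[0,0,0]],[1,[0,0,-0.8],[0,0,0]],[1,[0,0,-0.7],[0,0,0]],[1,[0,0,0],[0,0,0]],[1,[0,0,0],[0,0,0]]]'

```text
time: 17.7
tcp_pos: [0.4585, 0.178, 0.169]
ee_rot: [[-0.994, 0.105, -0.001], [0.105, 0.994, 0.0], [0.001, 0.0, -1.0]]
wrist_force: [-0.8, -0.1, -0.0]
grip_width: 0.0001
gripper_force: 0.0
```

```bash
python3 - <<'E'
from h import *
import cv2
go(-.1,-.085,.17)
a=vision.get_image("wrist")[:,:,::-1]; b=vision.get_image("scene")[80:260,200:500,::-1]
a=cv2.resize(a,(400,250)); b=cv2.resize(b,(400,250))
cv2.imwrite("pics/p8.png",np.hstack([a,b]))
E
```

```text
t 17.7 p [0.4585 0.178  0.169 ] board -0.10070300482569808 0.17547486199134382 units [-0.0117 -4.3413 -0.0175] yaw y 83.96386784697727 Rz [-0.0005  0.0001 -1.    ] F [-0.7742 -0.1401 -0.0025] 9.942040181531108e-05
```

View pics/p8.png

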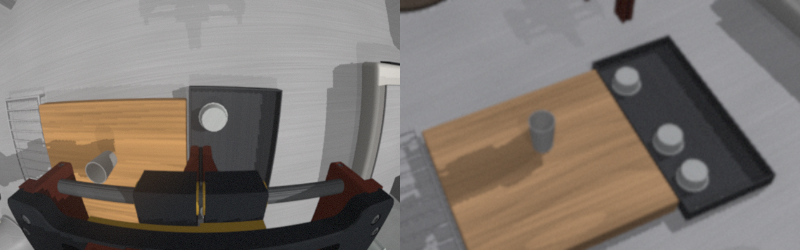

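All three tins lie flat in the pan (scene view: (627,80), (669,138), (693,175)). The beaker stands at (542,130), and the arm is clear.

```bash
python3 -c "
from workcell import ticket
print(ticket.sign_off())"
```

```text
the job is handed in; nothing more can be done
None
```

All three tartlet tins are in the wash-up pan, pushed there with the closed fingers; the beaker still stands in its place on the board, and I handed the job in at about 18 s.

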